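# Line up the coffee parts by height

## Task

Line the four cleaned coffee parts (steel burr ring, brass valve, white piston, wooden-handled tamper) up on the four black pads of the rail in order of height: the shortest on the pad next to the red post, growing to the tallest on the pad next to the grey post. Stand each part upright, one to a pad, in the middle of its pad (the valve with its upright stem over the middle), and let go of them all.

Things in the scene. Friction and masses are not known exactly. Their poses are not given: they have to be found in the camera images.
- burr_center (a point): Grinder burr: flat grey steel ring lying on the bench, 58 mm across, 14 mm high (the shortest part; its hole cannot be entered by a finger). Point: its centre, 7 mm above its underside; z up.
- valve_center (a point): Brass valve: small hexagonal yellow metal foot with an upright round stem and a short pipe out of one side, 26 x 49 mm, 46 mm high (second shortest). Point: on the axis of the upright stem (16 mm thick, from 22 to 46 mm above the underside), 34 mm above the underside. Best gripped by the stem. z up; the pipe points to -y.
- piston_center (a point): Brew piston: white plastic, broad round foot 57 mm across and 17 mm high with a red-brown seal, stem 25 mm thick up to 41 mm, round head 28 mm thick from 41 to 55 mm; 55 mm high in all (second tallest). Point: on its axis, 27.5 mm above its underside; z up.
- tamper_center (a point): Coffee tamper standing upright: round steel foot 54 mm across and 16 mm high, a 24 mm waist, and a dark brown wooden handle 30 mm thick (full thickness from 55 to 78 mm above the underside), rounded top at 92 mm (the tallest part). Point: on its axis, 46 mm above its underside; z up.
- pad_a_top (a point): Round flat black rubber pad, 68 mm across, with a thin white ring, the leftmost (largest y) of a row of four. Pads and posts lie fixed on a flat aluminium rail (74 x 420 x 6 mm) that is fixed on the bench in front of the laptop, runs roughly left to right and is turned up to 0.12 rad either way. Neighbouring pad centres are 90 mm apart. This point is the middle of the pad's top face, 9 mm above the bench; y axis along the row towards the left end.
- pad_b_top (a point): Round flat black rubber pad, 68 mm across, with a thin white ring, the second from the left. Pads and posts lie fixed on a flat aluminium rail (74 x 420 x 6 mm) that is fixed on the bench in front of the laptop, runs roughly left to right and is turned up to 0.12 rad either way. Neighbouring pad centres are 90 mm apart. This point is the middle of the pad's top face, 9 mm above the bench; y axis along the row towards the left end.
- pad_c_top (a point): Round flat black rubber pad, 68 mm across, with a thin white ring, the third from the left. Pads and posts lie fixed on a flat aluminium rail (74 x 420 x 6 mm) that is fixed on the bench in front of the laptop, runs roughly left to right and is turned up to 0.12 rad either way. Neighbouring pad centres are 90 mm apart. This point is the middle of the pad's top face, 9 mm above the bench; y axis along the row towards the left end.
- pad_d_top (a point): Round flat black rubber pad, 68 mm across, with a thin white ring, the rightmost (smallest y). Pads and posts lie fixed on a flat aluminium rail (74 x 420 x 6 mm) that is fixed on the bench in front of the laptop, runs roughly left to right and is turned up to 0.12 rad either way. Neighbouring pad centres are 90 mm apart. This point is the middle of the pad's top face, 9 mm above the bench; y axis along the row towards the left end.
- red_post_top (a point): Small round red plastic post, 28 mm across at its foot, 24 mm high, at one end of the row of pads, 57 mm beyond the centre of the end pad; it is at the left end in some starts and at the right end in others. A grey post of the same shape marks the other end. Point: middle of its top, 30 mm above the bench; fixed.
Not all that is in view belongs to the job. What is shaped like the part that bears piston_center but green or orange is not meant. What is shaped like the part that bears burr_center but green is not meant.

How it is judged (in metres and radians):
At the end, for the whole second after the job is handed in: Counted from the red post, the pads carry the burr, valve, piston and tamper in this order; each part's centre (the valve's stem axis) is within 15 mm of the middle of its pad, the part stands on the pad (height within 5 mm) upright within 0.12 rad, and is at rest (angle between each of burr_center, valve_center, piston_center, tamper_center's own z axis and vertical below 0.12 rad and z of burr_center in the frame of pad_a_top between 0.002 and 0.012 m and linear speed of each of burr, valve, piston, tamper below 0.02 m/s and z of valve_center in the frame of pad_a_top between 0.029 and 0.039 m and z of piston_center in the frame of pad_a_top between 0.0225 and 0.0325 m and z of tamper_center in the frame of pad_a_top between 0.041 and 0.051 m and ((horizontal distance between red_post_top and pad_a_top below 0.1 m and horizontal distance between burr_center and pad_a_top below 0.015 m and horizontal distance between valve_center and pad_b_top below 0.015 m and horizontal distance between piston_center and pad_c_top below 0.015 m and horizontal distance between tamper_center and pad_d_top below 0.015 m) or (horizontal distance between red_post_top and pad_d_top below 0.1 m and horizontal distance between burr_center and pad_d_top below 0.015 m and horizontal distance between valve_center and pad_c_top below 0.015 m and horizontal distance between piston_center and pad_b_top below 0.015 m and horizontal distance between tamper_center and pad_a_top below 0.015 m))); the robot touches nothing.
It also fails if it takes over 112 s, if anything falls off the work surface, if the arm or the gripper's body presses on something with over 40 N, if the wrist force passes 120 N, or if a joint passes its speed limit or range.

## Robot

A 7-joint arm with a two-finger parallel gripper is mounted at the origin on a cart in front of the work surface, level with it; the furniture and walls round the work are solid. World frame = base frame: x ahead of the robot, y to its left, z up, the work surface at z = 0. Lengths are in m, angles in degrees, forces in N, time in s.
With the tool pointing down it reaches from about 0.425 to 0.875 m from the base axis. Payload 4.7 kg.
Tool frame: the origin (TCP) lies at the very end of the fingers, on their centre line; the grasp point (between the pads) lies 19 mm behind it (env.grasp_offset is the distance from the TCP to the grasp point, in m); z points along the fingers, y is the line along which they close (so a half turn about z gives the same grasp; the last joint's range is limited). The gripper opens to 87 mm and grips with 3 to 60 N. Pads are 19 mm wide; open, the fingers measure 117 mm over their backs; the gripper's body (75 mm by 190 mm) begins 51 mm behind the grasp point.
Start: joints at [70.881, 18.392, -4.016, 83.108, 1.295, 78.541, -3.26], TCP at [0.222, -0.611, 0.223] pointing down, gripper open.
Joint ranges: [-163.93, 163.93], [-17.29, 119.83], [-79.2, 71.16], [3.27, 140.29], [-89.18, 269.18], [5.43, 117.66], [-154.24, 154.24]. Speed limits (degrees/s): [147.25, 147.25, 180, 180, 180, 180, 180].

## Interface

Orientations are given as [roll, pitch, yaw] about the fixed x, y, z axes, in that order (R = Rz(yaw) Ry(pitch) Rx(roll)).
In Python, from cell import env gives the robot as it stands. The module is installed in compiled form; this text tells all that it offers.
- The arm moves only by the tool drive_tool, never from a script. Its argument "moves" is one flat list of numbers, 5 for each row, row after row: the shift along the tool's x, y, z in units of 40 mm (1.0 is 40 mm), then the turn about the tool's z in units of 10 degrees (1.0 is 10 degrees), then the finger opening in mm, from 0 to 87. A call has 1 to 5 rows; each row is the pose to reach, as a shift and turn from the pose commanded when the call began, along the tool's axes at that moment; what a row does not reach only later rows make up. A row lasts 1/8 s, in which the tool goes at most 62.5 mm and 10.7 degrees, less where a joint would pass 70% of its speed; a pose out of reach is approached as far as the arm can. A call with a gripper value outside its range is refused whole. The fingers move at their own pace and stop on an object; "squeeze" is the grip in N (left out, the last holds). Time passes only in rows, so rows that repeat a pose let the fingers close. It gives the time, the measured TCP pose, the force, the opening and the grip force at its end, in the units of the state.
- env.get_obs(): the state, without advancing time (a new reading comes with each control period).
- env.read_camera(name): name is "side" or "top"; returns (picture, depth): 400x640x3 uint8, red, green, blue; 400x640 float32, m along the optical axis (not along the pixel's ray), 0 where there is no reading.
- env.camera_model(name): a dict with "K" (3x3 intrinsics, pixels), "k1" (the pictures are not rectified: a ray, as slopes to the right and down, at radius r is drawn at 1 + k1 r^2 times it, then the intrinsics apply), "rvec" (rotation vector, rad) and "tvec" (3), from world to camera coordinates, as OpenCV has them. Camera axes: x right, y down, z forward; pixel columns grow to the right and rows downward; lengths in m; the calibration is good to about 2 mm. A picture is of the moment at which its call begins. camera_model takes no time and is no camera call.
- env.sign_off(): hands the job in; it is judged then, once.
The state is a dict: "time_s": time; "qpos": joint angles; "joint_velocities": joint speeds; "effort": joint torques, N m; "tool_pos": TCP position; "tool_rot": TCP orientation; "force": force on the tool from outside, world axes, zero at the start; "wrist_torque": the same for the moment, N m; "grip_width": finger opening in m; "grasp_force": force on a finger pad.
Only numpy, scipy, OpenCV 4.12 (cv2) and the standard library are available. Lean on these libraries where they do the work, as an engineer would, in place of code of your own. Each camera call takes 0.05 s, during which the arm holds its last target. There are 200 camera calls.

## Working session

There is one attempt and no reset: what is moved stays moved. The work goes in short steps, Python scripts to look and compute and a tool call to move; the robot and the scene stay as the last step left them, time stands still between calls to the robot, and variables do not carry over. Pictures are saved under pics/ and viewed, at most 14 in all, crops included, and the job is handed in when it is done.

Besides the shell and the picture viewer there is one more tool, called after "Call:" as name(argument=value, ...) on one line, values as JSON. drive_tool: Moves the arm, as the interface text tells. Its arguments: {"type":"object","properties":{"moves":{"type":"array","items":{"type":"number"}},"squeeze":{"type":"number"}},"required":["moves"]}

```bash
mkdir -p pics; cat > h.py <<'E'
import numpy as np, cv2
from cell import env
def cloud(name):
    rgb,d=env.read_camera(name); m=env.camera_model(name)
    K=np.array(m["K"],float); k1=m["k1"]
    R=cv2.Rodrigues(np.array(m["rvec"],float))[0]; t=np.array(m["tvec"],float).ravel()
    v,u=np.mgrid[0:400,0:640]
    p=cv2.undistortPoints(np.stack([u,v],-1).reshape(-1,1,2).astype(np.float64),K,np.array([k1,0,0,0,0.])).reshape(400,640,2)
    pc=np.dstack([p*d[...,None],d])
    return rgb,d,(pc-t)@R
def save(n,rgb): cv2.imwrite("pics/"+n+".png",rgb[...,::-1])
E
python3 - <<'E'
from h import *
for n in("top","side"):
    rgb,d,P=cloud(n); save(n+"0",rgb); np.savez(n+"0.npz",rgb=rgb,d=d,P=P)
    m=env.camera_model(n);R=cv2.Rodrigues(np.array(m["rvec"]))[0];print(n,-R.T@np.array(m["tvec"]).ravel(),R[2])
o=env.get_obs();print(o["tool_pos"],o["tool_rot"],o["time_s"],o["qpos"],env.grasp_offset)
E
```

```text
top [ 0.38171363 -0.03252497  1.02095812] [ 0.16271137  0.01579893 -0.98654721]
side [0.12338573 0.90477552 0.60720238] [ 0.34339817 -0.80686945 -0.48066557]
[ 0.22134747 -0.61060588  0.22155897] [-1.79899439e+02  4.76492447e-03  1.99318621e+01] 0.1 [70.87920903 18.43484496 -4.01696145 83.16925267  1.29463105 78.54168424
 -3.2598407 ] 0.0187
```

View pics/top0.png

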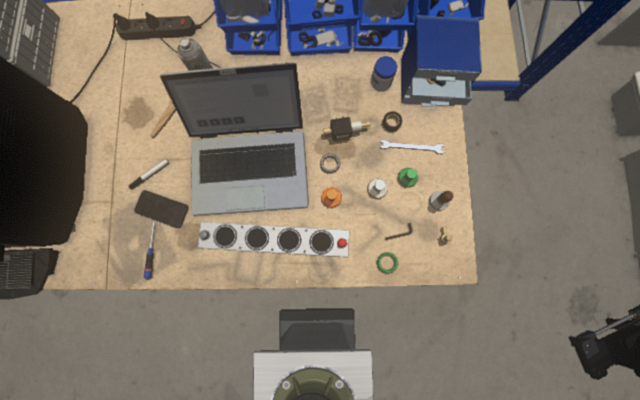

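View pics/side0.png

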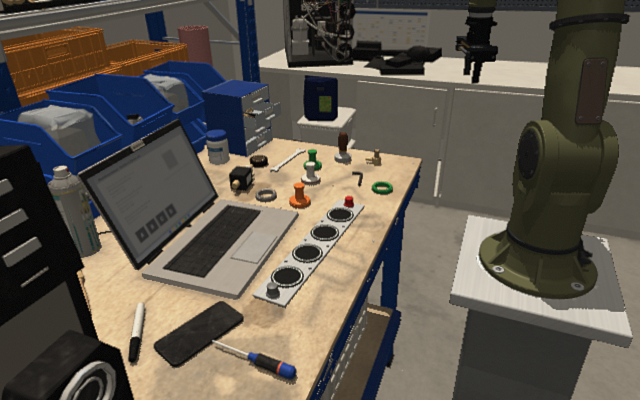

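Top view: red post is at (342,243), the right end, and grey at (204,235). So burr→d, valve→c, piston→b, tamper→a. 

Candidates:
- **Rings:** (330,163) steel grey, (391,121) dark, (387,263) green. The steel grey one fits the burr.
- **Pistons:** (377,188) white, (408,177) green, (331,197) orange. The white one fits.
- **Tamper:** (441,200).
- **Valve:** (445,236).

I'll confirm these in a crop and measure.

```bash
python3 - <<'E'
from h import *
f=np.load("top0.npz");rgb,d,P=f["rgb"],f["d"],f["P"]
save("crop0",cv2.resize(rgb[100:280,310:470],None,fx=3.3,fy=3.3,interpolation=cv2.INTER_CUBIC))
S=np.load("side0.npz")
def fit(px,r,zlo,zhi,src=P,c=None,rad=.04):
    u,v=px
    if c is None:
        w=src[v-r:v+r+1,u-r:u+r+1].reshape(-1,3)
    else:
        w=src.reshape(-1,3); w=w[np.hypot(*(w[:,:2]-c).T)<rad]
    w=w[(w[:,2]>zlo)&(w[:,2]<zhi)]
    if len(w)==0: return None
    (cx,cy),rr=cv2.minEnclosingCircle(w[:,:2].astype(np.float32))
    return np.round([len(w),cx,cy,rr,*w.mean(0),w[:,2].max()],4)
for n,px,r,bands in [("burr",(330,163),15,[(.008,.03)]),("dark",(391,121),14,[(.006,.06)]),("valve",(445,236),14,[(.006,.03),(.036,.06)]),
  ("piston",(377,188),15,[(.008,.025),(.047,.07)]),("tamper",(441,200),20,[(.008,.022),(.05,.08),(.08,.11)]),
  ("red",(342,243),9,[(.02,.04)]),("grey",(204,235),9,[(.02,.04)])]:
    for b in bands: 
        a=fit(px,r,*b); print(n,b,a)
        if a is not None: print("    side",fit(px,r,*b,src=S["P"],c=a[1:3]))
# pads: dark blobs
for px in [(225,236),(257,238),(289,240),(321,242)]:
    u,v=px; g=rgb[v-16:v+17,u-16:u+17].max(-1); q=P[v-16:v+17,u-16:u+17]
    m=g<70; n,l,st,ce=cv2.connectedComponentsWithStats(m.astype(np.uint8)); k=l[16,16]; 
    print("pad",k,st[k],q[l==k].mean(0),px)
E
```

```text
burr (0.008, 0.03) [ 1.540e+02  6.683e-01 -5.910e-02  2.940e-02  6.678e-01 -5.970e-02
  1.230e-02  1.710e-02]
    side [ 1.490e+02  6.691e-01 -5.780e-02  3.020e-02  6.685e-01 -5.590e-02
  1.280e-02  1.740e-02]
dark (0.006, 0.06) [ 2.170e+02  7.907e-01 -2.420e-01  2.920e-02  7.905e-01 -2.435e-01
  1.680e-02  2.350e-02]
    side [ 1.720e+02  7.856e-01 -2.439e-01  3.420e-02  7.884e-01 -2.394e-01
  1.620e-02  2.350e-02]
valve (0.006, 0.03) [ 9.300e+01  4.543e-01 -3.708e-01  2.290e-02  4.521e-01 -3.689e-01
  1.790e-02  2.700e-02]
    side [ 9.200e+01  4.572e-01 -3.690e-01  2.340e-02  4.519e-01 -3.657e-01
  1.790e-02  3.000e-02]
valve (0.036, 0.06) [ 3.300e+01  4.465e-01 -3.732e-01  8.400e-03  4.460e-01 -3.727e-01
  4.440e-02  4.790e-02]
    side [ 2.700e+01  4.460e-01 -3.688e-01  9.000e-03  4.468e-01 -3.688e-01
  4.410e-02  5.100e-02]
piston (0.008, 0.025) [ 2.110e+02  5.908e-01 -1.925e-01  2.850e-02  5.861e-01 -1.888e-01
  1.370e-02  2.420e-02]
    side [ 1.490e+02  5.918e-01 -1.902e-01  2.880e-02  5.886e-01 -1.814e-01
  1.550e-02  2.480e-02]
piston (0.047, 0.07) [ 8.900e+01  5.911e-01 -
[... 806 characters left out ...]
(0.02, 0.04) [ 5.200e+01  4.391e-01 -8.710e-02  1.080e-02  4.389e-01 -8.740e-02
  2.830e-02  3.250e-02]
    side [ 5.500e+01  4.413e-01 -8.530e-02  1.250e-02  4.404e-01 -8.280e-02
  2.760e-02  3.340e-02]
grey (0.02, 0.04) [4.900e+01 4.681e-01 2.948e-01 1.110e-02 4.682e-01 2.933e-01 2.820e-02
 3.360e-02]
    side [9.700e+01 4.689e-01 2.970e-01 1.170e-02 4.679e-01 2.991e-01 2.730e-02
 3.160e-02]
pad 1 [  8   8  17  17 227] [0.4645651  0.23901431 0.00923314] (225, 236)
pad 1 [  7   7  18  18 244] [0.45761243 0.14848597 0.01351257] (257, 238)
pad 1 [  7   7  18  18 211] [0.45039622 0.06020762 0.01380102] (289, 240)
pad 0 [   0    0   33   33 1036] [ 0.44267228 -0.03009174  0.0097162 ] (321, 242)
```

View pics/crop0.png

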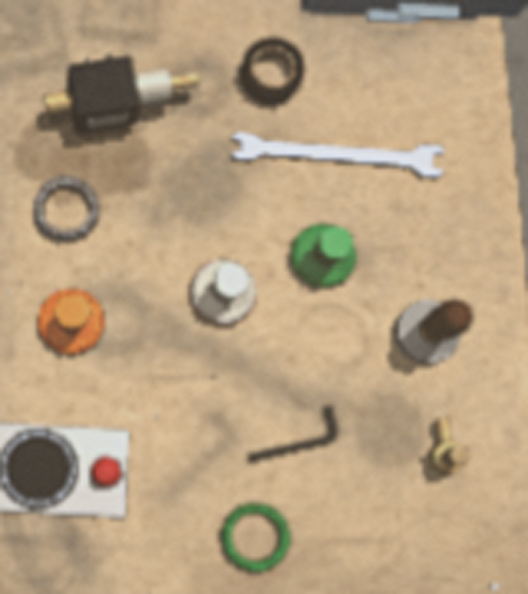

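Crop confirms: the grey steel ring, white piston, wooden tamper and brass valve are the meant parts. Next, check clearances round the burr and write the move calculator.

```bash
cat > m.py <<'E'
import sys,numpy as np
from cell import env
from scipy.spatial.transform import Rotation as Ro
a=[float(v) for v in sys.argv[1:]]
o=env.get_obs(); p=np.array(o["tool_pos"]); r=Ro.from_euler("xyz",o["tool_rot"],degrees=True)
for i in range(0,len(a),4):
    x,y,z,yaw=a[i:i+4]; g=Ro.from_euler("xyz",[180,0,yaw],degrees=True)
    d=r.inv().apply(np.array([x,y,z])-p)/.04; t=(r.inv()*g).as_rotvec(degrees=True)/10
    print("units",d.round(3),"turn",t.round(3))
print("pos",p.round(4),"rpy",np.round(o["tool_rot"],2),"t",round(o["time_s"],2))
E
python3 m.py .4463 -.371 .15 10
python3 - <<'E'
import numpy as np
for n in("top0","side0"):
    P=np.load(n+".npz")["P"].reshape(-1,3)
    q=P[(abs(P[:,0]-.669)<.14)&(abs(P[:,1]+.0585)<.14)]
    print(n)
    for x0 in np.arange(.53,.81,.02):
        print("%.2f"%x0,[int(1000*max([0,*q[(q[:,0]>=x0)&(q[:,0]<x0+.02)&(q[:,1]>=y0)&(q[:,1]<y0+.02),2]])) for y0 in np.arange(-.19,.08,.02)])
E
```

```text
units [ 7.329 -3.711  1.795] turn [-0.01   0.001  0.993]
pos [ 0.2213 -0.6106  0.2216] rpy [-179.9     0.     19.93] t 0.1
top0
0.53 [4, 3, 4, 3, 4, 14, 15, 15, 2, 17, 19, 18, 18, 18]
0.55 [14, 2, 3, 2, 3, 56, 58, 55, 4, 17, 19, 19, 18, 18]
0.57 [57, 15, 5, 2, 3, 56, 58, 53, 3, 19, 20, 20, 20, 20]
0.59 [57, 14, 4, 4, 3, 13, 14, 15, 4, 16, 19, 18, 21, 19]
0.61 [16, 2, 3, 1, 4, 3, 4, 5, 3, 15, 20, 21, 21, 19]
0.63 [5, 4, 3, 2, 3, 14, 15, 16, 5, 13, 19, 22, 22, 23]
0.65 [2, 3, 3, 3, 3, 14, 5, 17, 3, 7, 19, 22, 22, 22]
0.67 [4, 5, 3, 2, 5, 15, 13, 17, 3, 3, 19, 22, 23, 24]
0.69 [2, 3, 4, 2, 4, 12, 16, 10, 1, 3, 19, 23, 22, 22]
0.71 [2, 3, 3, 3, 4, 2, 4, 4, 3, 3, 18, 23, 23, 21]
0.73 [2, 2, 2, 51, 54, 53, 50, 31, 4, 3, 20, 20, 19, 19]
0.75 [2, 36, 41, 51, 54, 53, 53, 37, 3, 3, 24, 31, 34, 41]
0.77 [31, 37, 40, 53, 53, 53, 51, 4, 3, 6, 76, 83, 86, 86]
0.79 [4, 2, 3, 1, 44, 47, 2, 3, 3, 2, 119, 128, 131, 127]
0.81 [0, 0, 0, 0, 0, 0, 0, 0, 0, 0, 0, 0, 0, 0]
side0
0.53 [4, 3, 3, 4, 4, 13, 17, 17, 3, 17, 19, 19, 20, 20]
0.55 [19, 3, 4, 5, 3, 57, 60, 58, 4, 19, 20, 20, 19, 20]
0.57 [58, 15, 3, 4, 2, 57, 58, 57, 4, 18, 21, 20, 21, 19]
0.59 [58, 18, 2, 2, 4, 2, 17, 17, 4, 18, 20, 20, 20, 21]
0.61 [18, 0, 4, 3, 4, 5, 4, 4, 3, 18, 20, 19, 20, 21]
0.63 [4, 5, 3, 3, 4, 14, 16, 16, 3, 16, 20, 22, 22, 23]
0.65 [3, 4, 4, 3, 3, 16, 13, 17, 14, 16, 20, 24, 22, 23]
0.67 [3, 3, 3, 4, 3, 15, 13, 16, 10, 0, 20, 23, 22, 23]
0.69 [4, 3, 4, 4, 4, 14, 15, 15, 4, 0, 18, 22, 23, 22]
0.71 [4, 4, 3, 4, 5, 2, 3, 4, 3, 0, 21, 21, 23, 22]
0.73 [5, 3, 4, 51, 53, 54, 53, 30, 4, 3, 20, 19, 19, 18]
0.75 [4, 30, 43, 52, 53, 53, 52, 35, 5, 3, 29, 28, 28, 37]
0.77 [33, 31, 41, 52, 53, 55, 52, 4, 4, 2, 78, 81, 82, 83]
0.79 [0, 0, 0, 51, 50, 48, 3, 3, 3, 1, 120, 127, 131, 132]
0.81 [0, 0, 0, 0, 0, 0, 0, 0, 0, 0, 0, 0, 0, 0]
```

Call:
drive_tool(moves=[7.33,-3.71,1.0,1.0,50,7.33,-3.71,1.0,1.0,50,7.33,-3.71,1.0,1.0,50,7.33,-3.71,1.0,1.0,50,7.33,-3.71,1.0,1.0,50], squeeze=20)

```text
time_s: 0.72
tool_pos: [0.4349, -0.3833, 0.1843]
tool_rot: [-180.0, 0.0, 9.9]
force: [0.0, -1.1, 0.5]
grip_width: 0.0513
grasp_force: 0.0
```

```bash
python3 m.py .4463 -.371 .1 10 .4463 -.371 .026 10
```

```text
units [ 0.335 -0.255  2.107] turn [-0.     0.002 -0.008]
units [ 0.336 -0.255  3.957] turn [-0.     0.002 -0.008]
pos [ 0.4349 -0.3833  0.1843] rpy [-1.80e+02  2.00e-02  9.92e+00] t 0.72
```

Call:
drive_tool(moves=[0.33,-0.25,1.5,0,50,0.33,-0.25,2.6,0,50,0.33,-0.25,2.6,0,50,0.33,-0.25,2.6,0,50])

```text
time_s: 1.23
tool_pos: [0.4458, -0.374, 0.0824]
tool_rot: [179.9, -0.1, 9.9]
force: [-0.5, -0.1, 0.1]
grip_width: 0.0497
grasp_force: 0.0
```

```bash
python3 m.py .4463 -.371 .026 10
```

```text
units [ 0.022 -0.075  1.409] turn [ 0.01  -0.007 -0.012]
pos [ 0.4458 -0.374   0.0824] rpy [ 1.799e+02 -7.000e-02  9.880e+00] t 1.23
```

Call:
drive_tool(moves=[0.02,-0.07,0.7,0,50,0.02,-0.07,1.4,0,50,0.02,-0.07,1.4,0,50,0.02,-0.07,1.4,0,0,0.02,-0.07,1.4,0,0])

```text
time_s: 1.85
tool_pos: [0.4467, -0.3712, 0.0269]
tool_rot: [179.8, -0.1, 9.9]
force: [-0.6, -0.0, -0.2]
grip_width: 0.0372
grasp_force: 0.0
```

Call:
drive_tool(moves=[0,0,0,0,0,0,0,0,0,0,0,0,0,0,0])

```text
time_s: 2.22
tool_pos: [0.4459, -0.3705, 0.0253]
tool_rot: [179.9, -0.0, 9.9]
force: [-0.8, 0.2, 1.6]
grip_width: 0.0157
grasp_force: 20.0
```

```bash
python3 m.py .4463 -.371 .026 10
```

```text
units [ 0.008  0.015 -0.017] turn [ 0.006 -0.003 -0.007]
pos [ 0.4459 -0.3705  0.0253] rpy [ 1.7994e+02 -3.0000e-02  9.9300e+00] t 2.23
```

Call:
drive_tool(moves=[0,0,-1.0,0,0,0,0,-2.2,0,0,0,0,-2.2,0,0])

```text
time_s: 2.6
tool_pos: [0.448, -0.3717, 0.1169]
tool_rot: [179.7, -0.3, 9.9]
force: [0.2, 0.1, -1.5]
grip_width: 0.0153
grasp_force: 20.0
```

```bash
python3 m.py .4511 .0604 .11 10
```

```text
units [  1.939 -10.629   0.119] turn [ 0.034 -0.029 -0.007]
pos [ 0.448  -0.3717  0.1169] rpy [179.66  -0.29   9.93] t 2.6
```

Call:
drive_tool(moves=[0.2,-1.1,0,0,0,0.4,-2.2,0,0,0,0.6,-3.3,0,0,0,0.8,-4.4,0,0,0,1.0,-5.5,0,0,0])

```text
time_s: 3.22
tool_pos: [0.4459, -0.1447, 0.1114]
tool_rot: [-179.9, 0.1, 9.9]
force: [0.6, 0.4, -0.1]
grip_width: 0.0158
grasp_force: 20.0
```

Call:
drive_tool(moves=[0.2,-1.1,0,0,0,0.4,-2.2,0,0,0,0.6,-3.3,0,0,0,0.8,-4.4,0,0,0,0.94,-5.13,0,0,0])

```text
time_s: 3.85
tool_pos: [0.4473, 0.0644, 0.1116]
tool_rot: [-180.0, 0.1, 10.1]
force: [0.1, -0.1, -1.6]
grip_width: 0.0153
grasp_force: 20.0
```

Call:
drive_tool(moves=[0,0,0,0,0,0,0,0,0,0,0,0,0,0,0])

```text
time_s: 4.22
tool_pos: [0.4484, 0.0608, 0.1123]
tool_rot: [180.0, 0.1, 9.8]
force: [0.5, -0.2, -0.4]
grip_width: 0.0153
grasp_force: 20.0
```

```bash
python3 m.py .4511 .0604 .037 10
```

```text
units [0.067 0.021 1.882] turn [ 0.001  0.006 -0.02 ]
pos [0.4484 0.0608 0.1123] rpy [1.7999e+02 6.0000e-02 9.8000e+00] t 4.22
```

Call:
drive_tool(moves=[0.07,0.02,0.8,0,0,0.07,0.02,1.6,0,0,0.07,0.02,1.8,0,0,0.07,0.02,1.9,0,0,0.07,0.02,1.9,0,0])

```text
time_s: 4.85
tool_pos: [0.4523, 0.0617, 0.0375]
tool_rot: [180.0, -0.1, 9.9]
force: [0.5, 0.8, -0.8]
grip_width: 0.0153
grasp_force: 20.0
```

```bash
python3 m.py .4511 .0604 .035 10
```

```text
units [-0.035  0.027  0.063] turn [ 0.002 -0.007 -0.01 ]
pos [0.4523 0.0617 0.0375] rpy [ 1.7998e+02 -7.0000e-02  9.9000e+00] t 4.85
```

Call:
drive_tool(moves=[-0.03,0.02,0.08,0,0,-0.03,0.02,0.08,0,0,-0.03,0.02,0.08,0,0,-0.03,0.02,0.08,0,40,-0.03,0.02,0.08,0,40])

```text
time_s: 5.48
tool_pos: [0.4501, 0.0608, 0.0334]
tool_rot: [-180.0, 0.1, 9.9]
force: [0.0, -0.4, 0.1]
grip_width: 0.0281
grasp_force: 0.0
```

Call:
drive_tool(moves=[0,0,0,0,40,0,0,-1,0,40,0,0,-2,0,40,0,0,-3,0,40,0,0,-3,0,70])

```text
time_s: 6.1
tool_pos: [0.4528, 0.0612, 0.1565]
tool_rot: [179.9, -0.3, 9.9]
force: [-0.1, 0.4, 0.1]
grip_width: 0.0447
grasp_force: 0.0
```

```bash
python3 m.py .6687 -.0585 .12 86
```

```text
units [4.796 3.876 0.949] turn [ 0.031 -0.023 -7.607]
pos [0.4528 0.0612 0.1565] rpy [179.9   -0.35   9.93] t 6.1
```

Call:
drive_tool(moves=[1.0,0.8,0,-1.0,70,2.0,1.6,0,-2.0,70,3.0,2.4,0,-3,70,4,3.2,0,-4,70,4.8,3.88,0,-5,70])

```text
time_s: 6.72
tool_pos: [0.6671, -0.06, 0.1513]
tool_rot: [-179.9, 0.1, 60.2]
force: [-0.1, 1.5, 0.6]
grip_width: 0.0703
grasp_force: 0.0
```

Call:
drive_tool(moves=[0,0,0,-1.0,70,0,0,0,-2,70,0,0,0,-2.6,70,0,0,0.5,-2.6,70,0,0,0.5,-2.6,70])

```text
time_s: 7.35
tool_pos: [0.6642, -0.0591, 0.1297]
tool_rot: [-179.7, 0.0, 85.8]
force: [-0.6, -0.4, -0.2]
grip_width: 0.0698
grasp_force: 0.0
```

```bash
python3 m.py .6687 -.0585 .05 86 .6687 -.0585 .005 86;python3 - <<'E'
from h import *
rgb,d,P=cloud("top")
save("c1",cv2.resize(rgb[120:280,190:400],None,fx=3.5,fy=3.5,interpolation=cv2.INTER_CUBIC))
E
```

```text
units [0.023 0.124 1.992] turn [-0.035  0.    -0.016]
units [0.023 0.131 3.117] turn [-0.035  0.    -0.016]
pos [ 0.6642 -0.0591  0.1297] rpy [-179.65    0.     85.84] t 7.35
```

View pics/c1.png

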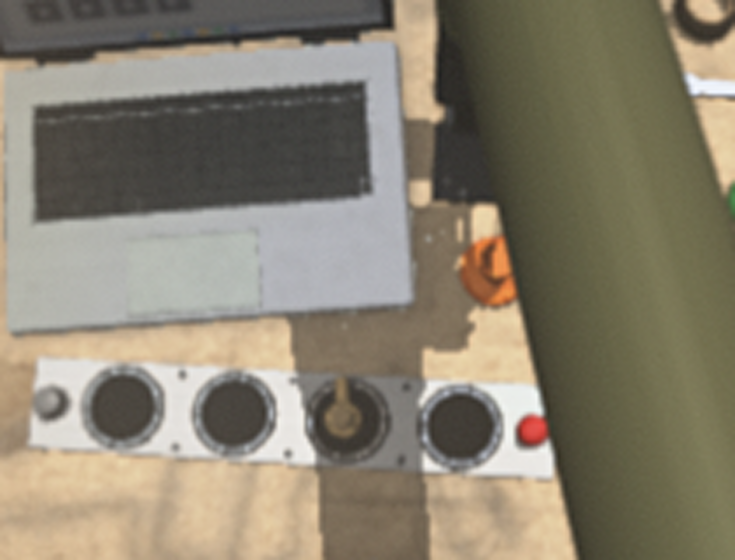

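The valve stands upright on pad c at crop (343,415), near its middle. On to the burr.

Call:
drive_tool(moves=[0.02,0.1,1.0,0,70,0.02,0.1,2.0,0,70,0.02,0.1,2.4,0,70,0.02,0.1,2.4,0,70])

```text
time_s: 7.9
tool_pos: [0.6699, -0.0583, 0.0368]
tool_rot: [-179.9, -0.0, 85.9]
force: [0.3, 0.2, 1.0]
grip_width: 0.0703
grasp_force: 0.0
```

```bash
python3 m.py .6687 -.0585 .005 86
```

```text
units [-0.007 -0.027  0.796] turn [-0.01  -0.    -0.009]
pos [ 0.6699 -0.0583  0.0368] rpy [-179.9    -0.     85.91] t 7.9
```

Call:
drive_tool(moves=[0,0,0.4,0,70,0,0,0.7,0,70,0,0,0.78,0,70,0,0,0.78,0,70,0,0,0.78,0,40])

```text
time_s: 8.52
tool_pos: [0.6709, -0.0584, 0.0069]
tool_rot: [180.0, 0.0, 85.9]
force: [-0.2, 0.1, -0.9]
grip_width: 0.0655
grasp_force: 0.0
```

Call:
drive_tool(moves=[0,0,0,0,40,0,0,0,0,40,0,0,0,0,40], squeeze=25)

```text
time_s: 8.9
tool_pos: [0.6707, -0.0584, 0.0068]
tool_rot: [180.0, 0.0, 85.9]
force: [-0.6, 0.3, 1.6]
grip_width: 0.0539
grasp_force: 25.0
```

Call:
drive_tool(moves=[0,0,-0.5,0,40,0,0,-1.2,0,40,0,0,-2,0,40,0,0,-2,0,40,0,0,-2,0,40])

```text
time_s: 9.52
tool_pos: [0.67, -0.0586, 0.0862]
tool_rot: [-180.0, 0.0, 85.9]
force: [-0.6, 1.0, -1.1]
grip_width: 0.054
grasp_force: 24.9
```

```bash
python3 m.py .4444 -.0294 .08 86
```

```text
units [ 0.327 -5.679  0.157] turn [-0.003  0.002 -0.008]
pos [ 0.67   -0.0586  0.0862] rpy [-1.7997e+02  2.0000e-02  8.5920e+01] t 9.53
```

```bash
python3 - <<'E'
from h import *
rgb,d,P=cloud("side")
u=P[...,:2]-np.array([.67,-.0586]); k=(np.hypot(u[...,0],u[...,1])<.06)&(P[...,2]>.05)&(P[...,2]<.2)
v,c=np.nonzero(k); print(v.min(),v.max(),c.min(),c.max())
cv,cu=int(v.mean()),int(c.mean())
save("s1",cv2.resize(rgb[max(0,cv-60):cv+60,cu-80:cu+80],None,fx=5,fy=5,interpolation=cv2.INTER_CUBIC))
E
```

```text
123 174 237 281
```

View pics/s1.png

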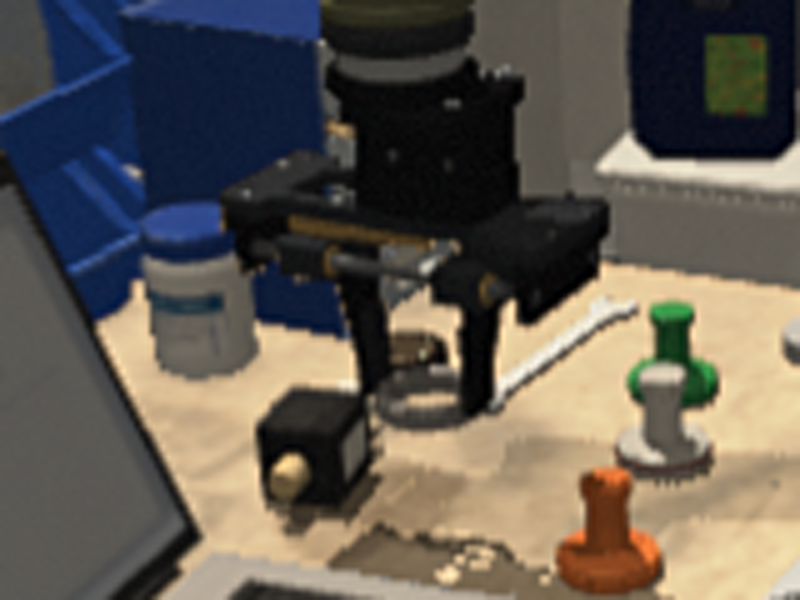

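The burr is held level. I'll measure where its centre sits relative to the tool.

```bash
python3 - <<'E'
from h import *
rgb,d,P=cloud("side")
print(env.get_obs()["tool_pos"])
k=(abs(P[...,0]-.67)<.022)&(abs(P[...,1]+.0586)<.05)&(P[...,2]>.06)&(P[...,2]<.13)
w=P[k]; w=w[w[:,2]<.105]
print(len(w),w.min(0),w.max(0)); 
for y in np.arange(-.105,-.015,.006):
    q=w[(w[:,1]>=y)&(w[:,1]<y+.006)]
    if len(q): print(round(y,3),len(q),q.min(0).round(3),q.max(0).round(3))
E
```

```text
[ 0.6694438  -0.05858073  0.08503427]
159 [ 0.64824239 -0.08782923  0.07888272] [ 0.69159317 -0.02819189  0.0962538 ]
-0.093 2 [ 0.668 -0.088  0.092] [ 0.677 -0.087  0.093]
-0.087 13 [ 0.665 -0.085  0.086] [ 0.684 -0.081  0.096]
-0.081 33 [ 0.663 -0.081  0.08 ] [ 0.687 -0.075  0.096]
-0.075 14 [ 0.683 -0.074  0.08 ] [ 0.692 -0.069  0.095]
-0.069 8 [ 0.682 -0.069  0.085] [ 0.69  -0.064  0.094]
-0.063 4 [ 0.689 -0.063  0.083] [ 0.691 -0.061  0.089]
-0.057 2 [ 0.689 -0.053  0.09 ] [ 0.691 -0.052  0.093]
-0.051 2 [ 0.651 -0.048  0.093] [ 0.689 -0.047  0.093]
-0.045 15 [ 0.648 -0.045  0.081] [ 0.69  -0.04   0.094]
-0.039 46 [ 0.649 -0.039  0.079] [ 0.687 -0.033  0.095]
-0.033 20 [ 0.651 -0.033  0.081] [ 0.68  -0.028  0.093]
```

Burr spans y −0.088 to −0.028, so it is centred in the fingers. Carrying it to pad d.

Call:
drive_tool(moves=[0,0,-0.6,0,40,0.1,-1.4,-0.6,0,40,0.2,-2.8,-0.6,0,40,0.27,-4.2,-0.6,0,40,0.33,-5.2,-0.6,0,40])

```text
time_s: 10.25
tool_pos: [0.4607, -0.0302, 0.1089]
tool_rot: [-179.8, 0.0, 85.9]
force: [0.3, -0.0, -0.3]
grip_width: 0.0538
grasp_force: 24.9
```

Call:
drive_tool(moves=[0,-0.47,0,0,40,0,-0.47,0,0,40,0,-0.47,1.0,0,40,0,-0.47,1.0,0,40,0,-0.47,1.0,0,40])

```text
time_s: 10.88
tool_pos: [0.446, -0.0288, 0.0709]
tool_rot: [180.0, -0.1, 86.0]
force: [0.2, 0.6, -0.4]
grip_width: 0.0537
grasp_force: 24.9
```

```bash
python3 m.py .4444 -.0294 .018 86
```

```text
units [-0.02  -0.04   1.323] turn [ 0.001 -0.006 -0.005]
pos [ 0.446  -0.0288  0.0709] rpy [ 1.7999e+02 -6.0000e-02  8.5950e+01] t 10.88
```

Call:
drive_tool(moves=[-0.02,-0.04,0.6,0,40,-0.02,-0.04,1.1,0,40,-0.02,-0.04,1.3,0,40,-0.02,-0.04,1.36,0,40,-0.02,-0.04,1.36,0,40])

```text
time_s: 11.5
tool_pos: [0.4443, -0.0299, 0.0167]
tool_rot: [179.9, 0.0, 85.9]
force: [-0.1, 0.5, -1.4]
grip_width: 0.0537
grasp_force: 24.9
```

```bash
python3 m.py .4444 -.0294 .0158 86
```

```text
units [0.012 0.002 0.022] turn [ 0.007  0.001 -0.007]
pos [ 0.4443 -0.0299  0.0167] rpy [1.7993e+02 1.0000e-02 8.5930e+01] t 11.5
```

Call:
drive_tool(moves=[0,0,0.02,0,40,0,0,0.02,0,72,0,0,0.02,0,72,0,0,0.02,0,72,0,0,-1.0,0,72])

```text
time_s: 12.12
tool_pos: [0.4408, -0.0294, 0.0542]
tool_rot: [-179.6, -0.1, 85.9]
force: [0.4, -0.6, 0.3]
grip_width: 0.0717
grasp_force: 0.0
```

Call:
drive_tool(moves=[0,0,-1,0,60,0,0,-2,0,60,0,0,-2.5,0,60,0,0,-2.5,0,60])

```text
time_s: 12.62
tool_pos: [0.4447, -0.03, 0.1573]
tool_rot: [179.8, 0.1, 85.9]
force: [0.7, -0.3, 0.2]
grip_width: 0.0605
grasp_force: 0.0
```

```bash
python3 m.py .592 -.1917 .11 86
```

```text
units [-3.767  3.958  1.202] turn [ 0.019  0.008 -0.008]
pos [ 0.4447 -0.03    0.1573] rpy [1.7981e+02 8.0000e-02 8.5920e+01] t 12.62
```

Call:
drive_tool(moves=[-1,1.05,0,0,60,-2,2.1,0,0,60,-3,3.15,0,0,60,-3.77,3.96,0,0,60,-3.77,3.96,0.8,0,60])

```text
time_s: 13.25
tool_pos: [0.5933, -0.1952, 0.123]
tool_rot: [179.8, 0.0, 85.7]
force: [-0.8, -0.3, -0.3]
grip_width: 0.06
grasp_force: 0.0
```

Call:
drive_tool(moves=[0,0,0.8,0,60,0,0,0.8,0,60,0,0,0.8,0,60])

```text
time_s: 13.62
tool_pos: [0.5911, -0.1911, 0.0922]
tool_rot: [180.0, -0.0, 86.0]
force: [1.0, -0.3, 1.2]
grip_width: 0.06
grasp_force: 0.0
```

```bash
python3 m.py .592 -.1917 .03 86
```

```text
units [-0.013  0.023  1.556] turn [ 0.001 -0.002 -0.004]
pos [ 0.5911 -0.1911  0.0922] rpy [ 1.7999e+02 -2.0000e-02  8.5960e+01] t 13.62
```

Call:
drive_tool(moves=[-0.01,0.02,0.8,0,60,-0.01,0.02,1.4,0,60,-0.01,0.02,1.55,0,60,-0.01,0.02,1.55,0,60,-0.01,0.02,1.55,0,15])

```text
time_s: 14.25
tool_pos: [0.5928, -0.1922, 0.0317]
tool_rot: [179.9, 0.1, 85.9]
force: [0.8, -0.3, -0.2]
grip_width: 0.0556
grasp_force: 0.0
```

Call:
drive_tool(moves=[0,0,0,0,15,0,0,0,0,15,0,0,0,0,15,0,0,0,0,15], squeeze=20)

```text
time_s: 14.75
tool_pos: [0.5918, -0.1919, 0.0302]
tool_rot: [180.0, 0.0, 85.9]
force: [-0.1, 0.1, 1.9]
grip_width: 0.025
grasp_force: 19.8
```

Call:
drive_tool(moves=[0,0,-0.5,0,15,0,0,-1.2,0,15,0,0,-2,0,15,0,0,-2.4,0,15,0,0,-2.4,0,15])

```text
time_s: 15.38
tool_pos: [0.5924, -0.1921, 0.1276]
tool_rot: [179.9, 0.1, 85.9]
force: [-0.3, 0.2, -2.0]
grip_width: 0.0255
grasp_force: 19.8
```

```bash
python3 m.py .4577 .1502 .12 86
```

```text
units [ 8.297 -3.968  0.17 ] turn [ 0.015  0.006 -0.007]
pos [ 0.5924 -0.1921  0.1276] rpy [1.7985e+02 6.0000e-02 8.5930e+01] t 15.38
```

Call:
drive_tool(moves=[0.8,-0.38,0,0,15,1.8,-0.86,0,0,15,2.8,-1.34,0,0,15,3.8,-1.82,0,0,15,4.8,-2.3,0,0,15])

```text
time_s: 16.0
tool_pos: [0.5118, 0.0073, 0.1246]
tool_rot: [-179.9, -0.0, 85.9]
force: [-0.0, 0.4, -0.2]
grip_width: 0.0253
grasp_force: 19.8
```

Call:
drive_tool(moves=[1,-0.48,0,0,15,2,-0.96,0,0,15,3,-1.44,0,0,15,3.5,-1.67,0,0,15,3.5,-1.67,0,0,15])

```text
time_s: 16.62
tool_pos: [0.4553, 0.1519, 0.1251]
tool_rot: [-179.9, 0.0, 86.2]
force: [-0.9, -1.2, -1.2]
grip_width: 0.025
grasp_force: 19.8
```

Call:
drive_tool(moves=[0,0,0,0,15,0,0,0,0,15])

```text
time_s: 16.88
tool_pos: [0.4571, 0.149, 0.1256]
tool_rot: [-180.0, 0.0, 85.8]
force: [0.4, 0.4, -1.3]
grip_width: 0.0254
grasp_force: 19.8
```

```bash
python3 m.py .4577 .1502 .0405 86; python3 - <<'E'
from h import *
for n in("side","top"):
    rgb,d,P=cloud(n); o=env.get_obs()["tool_pos"]
    k=(np.hypot(P[...,0]-o[0],P[...,1]-o[1])<.045)&(P[...,2]>.03)&(P[...,2]<.125); w=P[k]
    k2=rgb[k].min(-1)>110
    q=w[k2];print(len(q),q.min(0),q.max(0),o)
    if n=="side":
        v,c=np.nonzero(k);cv,cu=int(v.mean()),int(c.mean()); save("s2",cv2.resize(rgb[cv-50:cv+70,cu-80:cu+80],None,fx=5,fy=5,interpolation=cv2.INTER_CUBIC))
E
```

```text
units [0.032 0.014 2.127] turn [-0.004  0.002 -0.021]
pos [0.4571 0.149  0.1256] rpy [-1.7996e+02  2.0000e-02  8.5790e+01] t 16.88
82 [0.43311695 0.12510902 0.10806575] [0.48400884 0.17551075 0.11341572] [0.45711082 0.14926034 0.12569773]
47 [0.44187153 0.12210691 0.10221891] [0.47688043 0.13237851 0.11280065] [0.45707635 0.14944443 0.12577572]
```

View pics/s2.png

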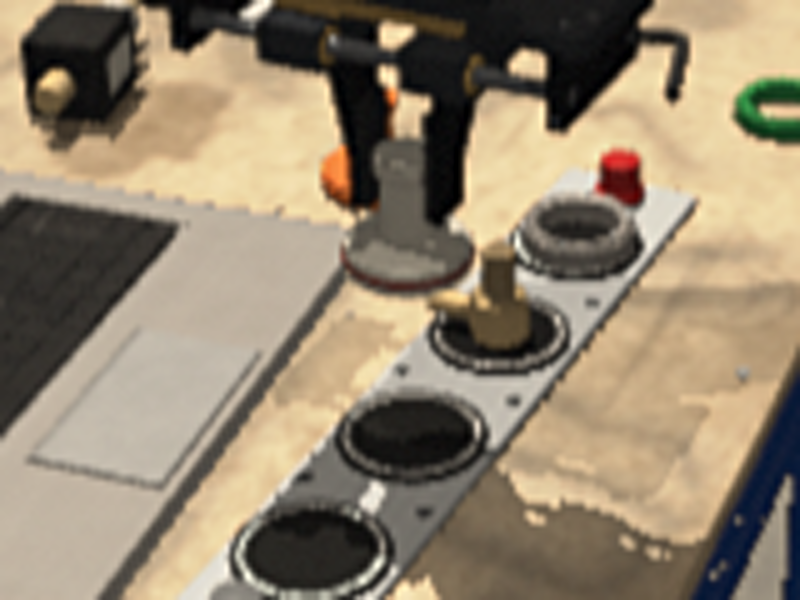

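Burr and valve stand on their pads; piston is held upright with no slip. Lowering it on pad b.

Call:
drive_tool(moves=[0.03,0.01,0.8,0,15,0.03,0.01,1.6,0,15,0.03,0.01,1.95,0,15,0.03,0.01,2.13,0,15,0.03,0.01,2.13,0,15])

```text
time_s: 17.6
tool_pos: [0.4576, 0.1517, 0.0411]
tool_rot: [180.0, -0.0, 85.9]
force: [-0.6, -0.5, -1.0]
grip_width: 0.0254
grasp_force: 19.8
```

```bash
python3 m.py .4577 .1502 .0395 86
```

```text
units [-0.038  0.006  0.039] turn [ 0.002 -0.001 -0.008]
pos [0.4576 0.1517 0.0411] rpy [ 1.7998e+02 -1.0000e-02  8.5920e+01] t 17.6
```

Call:
drive_tool(moves=[-0.03,0,0.05,0,15,-0.03,0,0.05,0,15,-0.03,0,0.05,0,60,-0.03,0,0.05,0,60,-0.03,0,0.05,0,60])

```text
time_s: 18.23
tool_pos: [0.4573, 0.1505, 0.0389]
tool_rot: [180.0, 0.0, 85.9]
force: [0.6, -0.1, 0.1]
grip_width: 0.0475
grasp_force: 0.0
```

Call:
drive_tool(moves=[0,0,-1,0,60,0,0,-2,0,60,0,0,-3,0,60,0,0,-4,0,60,0,0,-4,0,60])

```text
time_s: 18.85
tool_pos: [0.4592, 0.1512, 0.2018]
tool_rot: [179.6, -0.0, 85.9]
force: [-0.7, -0.5, -0.5]
grip_width: 0.0597
grasp_force: 0.0
```

```bash
python3 m.py .5528 -.3628 .19 86
```

```text
units [-12.652   3.245   0.311] turn [ 0.036 -0.002 -0.008]
pos [0.4592 0.1512 0.2018] rpy [ 1.7964e+02 -2.0000e-02  8.5920e+01] t 18.85
```

Call:
drive_tool(moves=[-1.3,0.33,0,0,60,-2.6,0.66,0,0,60,-3.9,1.0,0,0,60,-5.2,1.33,0,0,60,-6.5,1.67,0,0,60])

```text
time_s: 19.48
tool_pos: [0.5048, -0.1152, 0.1976]
tool_rot: [-179.9, -0.0, 85.9]
force: [0.7, 0.1, 0.8]
grip_width: 0.06
grasp_force: 0.0
```

Call:
drive_tool(moves=[-1.3,0.33,0,0,60,-2.6,0.66,0,0,60,-3.9,1.0,0,0,60,-5.2,1.33,0,0,60,-6.15,1.58,0,0,60])

```text
time_s: 20.1
tool_pos: [0.55, -0.366, 0.1965]
tool_rot: [-179.9, -0.0, 85.8]
force: [0.1, 0.8, 0.2]
grip_width: 0.0601
grasp_force: 0.0
```

Call:
drive_tool(moves=[0,0,0.9,0,60,0,0,1.7,0,60,0,0,1.7,0,60,0,0,1.7,0,60])

```text
time_s: 20.6
tool_pos: [0.5514, -0.3634, 0.1313]
tool_rot: [180.0, 0.0, 85.9]
force: [-0.7, -0.2, 1.0]
grip_width: 0.0602
grasp_force: 0.0
```

```bash
python3 m.py .5528 -.3628 .047 86
```

```text
units [0.017 0.033 2.108] turn [ 0.003  0.001 -0.005]
pos [ 0.5514 -0.3634  0.1313] rpy [1.7997e+02 1.0000e-02 8.5950e+01] t 20.6
```

Call:
drive_tool(moves=[0.02,0.03,1.0,0,60,0.02,0.03,1.8,0,60,0.02,0.03,2.1,0,60,0.02,0.03,2.1,0,60,0.02,0.03,2.1,0,18])

```text
time_s: 21.22
tool_pos: [0.5535, -0.3634, 0.0489]
tool_rot: [179.8, 0.1, 85.9]
force: [0.6, -0.8, 0.5]
grip_width: 0.0558
grasp_force: 0.0
```

Call:
drive_tool(moves=[0,0,0,0,18,0,0,0,0,18,0,0,0,0,18,0,0,0,0,18], squeeze=35)

```text
time_s: 21.72
tool_pos: [0.5528, -0.3629, 0.0473]
tool_rot: [179.9, 0.0, 85.9]
force: [0.6, -0.2, 0.7]
grip_width: 0.029
grasp_force: 34.9
```

Call:
drive_tool(moves=[0,0,-0.5,0,18,0,0,-1.2,0,18,0,0,-2,0,18,0,0,-2.4,0,18,0,0,-2.4,0,18])

```text
time_s: 22.35
tool_pos: [0.5527, -0.3631, 0.1442]
tool_rot: [179.9, 0.1, 85.9]
force: [0.1, 0.2, -2.7]
grip_width: 0.029
grasp_force: 35.0
```

```bash
python3 m.py .4644 .2399 .15 86
```

```text
units [14.88  -3.273 -0.172] turn [ 0.01   0.008 -0.008]
pos [ 0.5527 -0.3631  0.1442] rpy [1.799e+02 8.000e-02 8.592e+01] t 22.35
```

Call:
drive_tool(moves=[0.8,-0.18,-0.2,0,18,1.9,-0.42,-0.4,0,18,3.0,-0.66,-0.4,0,18,4.1,-0.9,-0.4,0,18,5.2,-1.14,-0.4,0,18])

```text
time_s: 22.98
tool_pos: [0.52, -0.1504, 0.1572]
tool_rot: [-179.9, -0.0, 85.9]
force: [-0.5, 0.2, -1.9]
grip_width: 0.0292
grasp_force: 35.0
```

Call:
drive_tool(moves=[1.1,-0.24,0,0,18,2.2,-0.48,0,0,18,3.3,-0.73,0,0,18,4.4,-0.97,0,0,18,5.5,-1.21,0,0,18])

```text
time_s: 23.6
tool_pos: [0.4873, 0.0719, 0.1575]
tool_rot: [-179.9, 0.0, 85.9]
force: [0.2, -0.4, -2.9]
grip_width: 0.0293
grasp_force: 35.0
```

Call:
drive_tool(moves=[1.1,-0.24,0,0,18,2.2,-0.48,0,0,18,3.2,-0.7,0,0,18,3.9,-0.86,0,0,18,4.18,-0.92,0,0,18])

```text
time_s: 24.22
tool_pos: [0.4624, 0.2417, 0.1577]
tool_rot: [-179.9, 0.0, 86.1]
force: [-0.1, -0.1, -3.4]
grip_width: 0.0292
grasp_force: 35.0
```

Call:
drive_tool(moves=[0,0,0.8,0,18,0,0,1.5,0,18,0,0,1.5,0,18,0,0,1.5,0,18])

```text
time_s: 24.72
tool_pos: [0.4646, 0.2399, 0.0994]
tool_rot: [180.0, -0.0, 85.9]
force: [0.4, -0.0, -2.9]
grip_width: 0.0289
grasp_force: 35.0
```

```bash
python3 m.py .4644 .2399 .057 86
```

```text
units [-0.    -0.005  1.06 ] turn [ 0.003 -0.001 -0.012]
pos [0.4646 0.2399 0.0994] rpy [ 1.7997e+02 -1.0000e-02  8.5880e+01] t 24.73
```

Call:
drive_tool(moves=[0,0,0.5,0,18,0,0,0.85,0,18,0,0,1.0,0,18,0,0,1.06,0,18,0,0,1.06,0,18])

```text
time_s: 25.35
tool_pos: [0.4641, 0.2405, 0.0565]
tool_rot: [180.0, -0.0, 85.9]
force: [-0.5, 0.4, -2.6]
grip_width: 0.0288
grasp_force: 35.0
```

```bash
python3 m.py .4644 .2399 .0563 86
```

```text
units [-0.015  0.008  0.006] turn [ 0.002 -0.002 -0.006]
pos [0.4641 0.2405 0.0565] rpy [ 1.7998e+02 -2.0000e-02  8.5940e+01] t 25.35
```

Release, rise, and swing clear of the top view.

Call:
drive_tool(moves=[0,0,0.01,0,18,0,0,0.01,0,60,0,0,0.01,0,60,0,0,0.01,0,60,0,0,0.01,0,60])

```text
time_s: 25.98
tool_pos: [0.464, 0.2403, 0.0561]
tool_rot: [180.0, -0.0, 85.9]
force: [0.6, -0.2, 0.4]
grip_width: 0.0575
grasp_force: 0.0
```

Call:
drive_tool(moves=[0,0,-1,0,60,0,0,-2,0,60,0,0,-3,0,60,0,0,-4,0,60,0,0,-4.5,0,60])

```text
time_s: 26.6
tool_pos: [0.4646, 0.2409, 0.2384]
tool_rot: [179.8, -0.0, 85.9]
force: [-0.3, 0.2, 0.4]
grip_width: 0.0595
grasp_force: 0.0
```

Call:
drive_tool(moves=[-1.3,0.33,0,0,60,-2.6,0.66,0,0,60,-3.9,1.0,0,0,60,-5.2,1.33,0,0,60,-6.5,1.67,0,0,60])

```text
time_s: 27.22
tool_pos: [0.5123, -0.0255, 0.2362]
tool_rot: [180.0, 0.0, 85.9]
force: [0.1, 0.1, 0.0]
grip_width: 0.0599
grasp_force: 0.0
```

Call:
drive_tool(moves=[-1.3,0.33,0,0,60,-2.6,0.66,0,0,60,-3.9,1.0,0,0,60,-5.2,1.33,0,0,60,-6.5,1.67,0,0,60])

```text
time_s: 27.85
tool_pos: [0.5605, -0.2897, 0.236]
tool_rot: [180.0, 0.0, 85.9]
force: [0.6, -0.3, 1.0]
grip_width: 0.0598
grasp_force: 0.0
```

```bash
python3 - <<'E'
from h import *
pads=dict(a=(.4644,.2399),b=(.4577,.1502),c=(.4511,.0604),d=(.4444,-.0294))
Z=dict(a=(.06,.12),b=(.056,.075),c=(.045,.065),d=(.016,.035))
for n in("top","side"):
    rgb,d,P=cloud(n)
    for k in pads:
        w=P.reshape(-1,3); w=w[(np.hypot(*(w[:,:2]-pads[k]).T)<.045)&(w[:,2]>Z[k][0])&(w[:,2]<Z[k][1])]
        (cx,cy),r=cv2.minEnclosingCircle(w[:,:2].astype(np.float32)); print(n,k,len(w),"off mm",np.round(1000*(np.array([cx,cy])-pads[k]),1),"r",round(r,4),"zmax",w[:,2].max().round(3))
    if n=="top": save("f_top",cv2.resize(rgb[200:280,185:365],None,fx=4,fy=4,interpolation=cv2.INTER_CUBIC))
    else: save("f_side",cv2.resize(rgb[160:320,230:400],None,fx=3.5,fy=3.5,interpolation=cv2.INTER_CUBIC))
E
```

```text
top a 126 off mm [-1.5 -1.8] r 0.0149 zmax 0.104
top b 89 off mm [-0.9 -0.5] r 0.0142 zmax 0.069
top c 29 off mm [-2.8  0.5] r 0.0076 zmax 0.057
top d 178 off mm [-1.5 -1.7] r 0.029 zmax 0.027
side a 314 off mm [ 0.3 -0.1] r 0.0156 zmax 0.104
side b 114 off mm [2.7 0.1] r 0.0156 zmax 0.069
side c 49 off mm [0.8 1.9] r 0.0092 zmax 0.059
side d 200 off mm [-4.7 -6.2] r 0.0365 zmax 0.027
```

View pics/f_top.png

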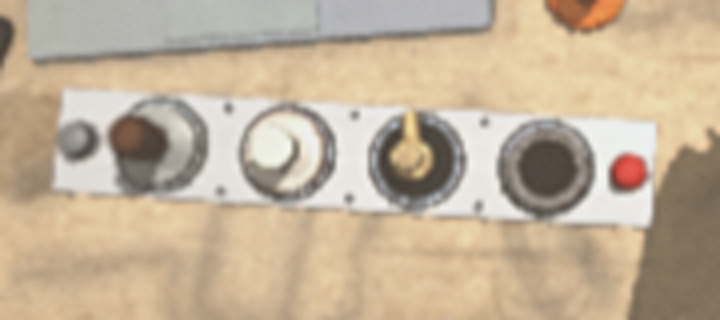

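View pics/f_side.png

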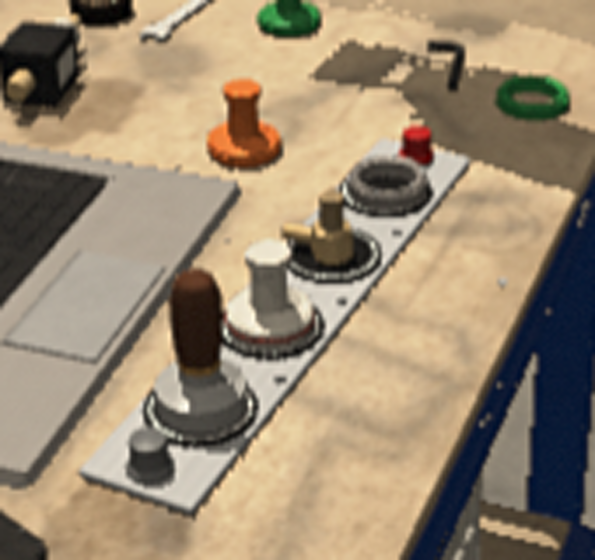

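All four parts stand upright and centred on their pads. Counted from the red post in the top crop: burr (547,167), valve (410,157), piston (287,150), tamper (160,145). The only large offset, on pad d in the side view, comes from the red post being included in that fit. Handing in.

Call:
drive_tool(moves=[0,0,0,0,60,0,0,0,0,60,0,0,0,0,60,0,0,0,0,60])

```text
time_s: 28.45
tool_pos: [0.5604, -0.2871, 0.2364]
tool_rot: [180.0, 0.0, 86.0]
force: [-0.5, 0.2, -0.7]
grip_width: 0.0603
grasp_force: 0.0
```

```bash
python3 -c "
from cell import env
print(env.sign_off())"
```

```text
the job is handed in; nothing more can be done
None
```

Job handed in at about 28 s: burr, valve, piston and tamper stand upright and released on their pads in order from the red post, each within about 3 mm of its pad's middle by my camera measurements; sign-off gave no verdict.

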